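Preset the studio balance for a 5 kg batch of clay

TASK

Set the beam balance ready to weigh out exactly 5 kg of clay: push the small brass poise on the front beam all the way home against its zero stop, and push the big steel poise along the rear beam until it drops into the 5 kg notch, the one at the middle red line. Push the poises along with a fingertip, never lifting the big one off its beam, and leave the pots and tools around the balance where they are.

Things in the scene. Friction and masses are not known exactly. Their poses are not given: they have to be found in the camera images.
- balance: Green beam balance, fixed on the table, base 580 x 150 mm. Origin on the table under the start (zero) of the beams; x points away from its front, y along the beams towards the pan, z up. Two level parallel beams run along y from +58 to -282 mm: rear, notched, at x = +35 mm; front, smooth, at x = -35 mm. The pan is empty, so the beams lie on their rest and do not move.
- pan (a point): Middle of the round empty aluminium pan's rim plane, 174 mm above the table; the pan is 224 mm across and stands at balance y = +190 mm.
- beam_end (a point): Top of the green post at the beams' far end, 170 mm above the table, at balance y = -310 mm. Between here and the pan nothing on the balance rises above 156 mm but the two poises and the front beam's zero stop.
- kilo_travel (a joint): Place of the big poise along the rear beam, m: its middle is at balance y = -(value). Eleven notches, 26 mm apart: 0 kg at 0, 1 kg at 0.026 ... 5 kg at 0.130 ... 10 kg at 0.260. Red lines mark 0, 5 and 10 kg, thin black lines the rest. It starts below 4 kg, in a notch or, rarely, balanced on a tooth. Rounded teeth, crests half-way between the notches.
- kilo_lift (a joint): Height in m of the big poise above its seat in a notch: 0 in a notch, 0.0028 on a tooth's crest; more only if it is lifted off the beam. It rides on a roller: pushing it out of a notch takes some 3 to 8 N, less and less up to the crest; a few mm past the crest it runs forward by itself, drops into the next notch and stays, and the push dips suddenly.
- kilo_poise_top (a point): Middle of the top of the big poise, 200 mm above the table in a notch. Dark steel block, about 0.6 kg: 36 mm along the beam, 44 mm across, 157 to 200 mm above the table, flat end faces to push on, a white line across its top at its middle; 5 mm cheeks hang beside the beam down to 124 mm. Teeth under it rise to 156 mm.
- five_mark (a point): Middle of the red line of the 5 kg notch on the rear beam's white graduated top, 148 mm above the table; the middle one of that beam's three red lines.
- gram_poise (a joint): Place of the small poise along the front beam, m: its middle is at balance y = -(value). 0 = zero grams, hard against the zero stop (a small block 162 mm high at y = +12 to +20 mm); largest 0.260. It slides stiffly (about 1 N), has no notches, stays where it is left and cannot come off.
- gram_poise_top (a point): Middle of the top of the small poise, 186 mm above the table. Brass block 24 mm along the beam, 28 mm across, 152 to 186 mm above the table, flat end faces, a black line across its top at its middle. The front beam's white top lies at 148 mm.
- clay_beaker: Bystander: grey unfired clay beaker, 85 mm tall, 76 mm across, in front of the balance's beams; leave it alone. Origin at the middle of its underside.
- white_cup: Bystander: white glazed cup, 70 mm tall, 74 mm across, behind the beams; leave it alone. Origin at the middle of its underside.
- oxide_jar: Bystander: amber jar with a white cap, 75 mm tall, 56 mm across, behind the beams; leave it alone. Origin at the middle of its underside.
- wood_spatula: Bystander: wooden spatula, 200 mm long, lying flat, in front of the beams; leave it alone. Origin at the middle of its underside.
- wash_bowl: Bystander: pale blue wash bowl, 75 mm tall, 220 mm across, at the robot's right, far off; leave it alone. Origin at the middle of its underside.
- wood_rib: Bystander: wooden throwing rib, 155 x 55 x 6 mm, lying flat, at the robot's left, near; leave it alone. Origin at the middle of its underside.

How it is judged:
By the outcome, as a careful person would: the job done as asked, in the order asked, and still so for the second after the job is handed in, with the robot touching nothing.
It also fails if it takes over 54 s, if anything falls off the work surface, if the arm or the gripper's body presses on something with over 40 N, if the wrist force passes 120 N, or if a joint passes its speed limit or range.

ROBOT

A 7-joint arm with a two-finger parallel gripper is mounted at the origin on the work surface. World frame = base frame: x ahead of the robot, y to its left, z up, the work surface at z = 0. Lengths are in m, angles in degrees, forces in N, time in s.
With the tool pointing down it reaches from about 0.425 to 0.875 m from the base axis. Payload 4.7 kg.
Tool frame: the origin (TCP) lies on the mounting face of the last link; the fingertips stand 182 mm ahead of it and the grasp point (between the pads) lies 164 mm ahead of it; z points along the fingers, y is the line along which they close (so a half turn about z gives the same grasp; the last joint's range is limited). The gripper opens to 87 mm and grips with 3 to 60 N. Pads are 19 mm wide; open, the fingers measure 117 mm over their backs; the gripper's body (75 mm by 190 mm) begins 51 mm behind the grasp point.
Start: joints at [0.808, 18.392, -4.016, 83.108, 1.295, 78.541, -3.26], TCP at [0.65, -0, 0.405] pointing down, gripper open.
Joint ranges: [-163.93, 163.93], [-17.29, 119.83], [-79.2, 71.16], [3.27, 140.29], [-89.18, 269.18], [5.43, 117.66], [-154.24, 154.24]. Speed limits (degrees/s): [147.25, 147.25, 180, 180, 180, 180, 180].

INTERFACE

Orientations are given as [roll, pitch, yaw] about the fixed x, y, z axes, in that order (R = Rz(yaw) Ry(pitch) Rx(roll)).
In Python, from cell import env gives the robot as it stands.
- The arm moves only by the tool servo_tool, never from a script. Its argument "plan" is a list of rows, each an object with "xyz": the shift along the tool's x, y, z in cm, a list of three; "twist": the turn, a rotation vector about the tool's x, y, z in degrees, a list of three; "jaw": the closure, from 0 (fully open) to 1 (shut). In form: [{"xyz": [x, y, z], "twist": [wx, wy, wz], "jaw": jaw}, ...]. A call has 1 to 10 rows; each row is the pose to reach, as a shift and turn from the pose commanded when the call began, along the tool's axes at that moment; what a row does not reach only later rows make up. A row lasts 1/12 s, in which the tool goes at most 41.7 mm and 7.16 degrees, less where a joint would pass 70% of its speed; a pose out of reach is approached as far as the arm can. A call with a gripper value outside its range is refused whole. The fingers move at their own pace and stop on an object; "newtons" is the grip in N (left out, the last holds). Time passes only in rows, so rows that repeat a pose let the fingers close. It gives the time, the measured TCP pose, the force, the opening and the grip force at its end, in the units of the state.
- env.get_obs(): the state, without advancing time (a new reading comes with each control period).
- env.read_camera(name): name is "scene" or "side" or "wrist"; returns a dict with "img" (480x640x3 uint8, red, green, blue), "camera_matrix" (3x3 intrinsics, pixels), "k1" (the pictures are not rectified: a ray, as slopes to the right and down, at radius r is drawn at 1 + k1 r^2 times it, then the intrinsics apply), "R" (3x3) and "t" (3): a world point X has camera coordinates R X + t. Camera axes: x right, y down, z forward; pixel columns grow to the right and rows downward; lengths in m; the calibration is good to about 2 mm. A picture is of the moment at which its call begins. There is no depth.
- env.sign_off(): hands the job in; it is judged then, once.
The state is a dict: "time_s": time; "qpos": joint angles; "joint_velocities": joint speeds; "effort": joint torques, N m; "tool_pos": TCP position; "tool_rot": TCP orientation; "force": force on the tool from outside, world axes, zero at the start; "wrist_torque": the same for the moment, N m; "grip_width": finger opening in m; "grasp_force": force on a finger pad.
Only numpy, scipy, OpenCV 4.12 (cv2) and the standard library are available. Lean on these libraries where they do the work, as an engineer would, in place of code of your own. Each camera call takes 0.05 s, during which the arm holds its last target. There are 200 camera calls.

## Working session

There is one attempt and no reset: what is moved stays moved. The work goes in short steps, Python scripts to look and compute and a tool call to move; the robot and the scene stay as the last step left them, time stands still between calls to the robot, and variables do not carry over. Pictures are saved under pics/ and viewed, at most 10 in all, crops included, and the job is handed in when it is done.

Besides the shell and the picture viewer there is one more tool, called by a JSON object that holds its "fn" and its "kwargs", one argument or row to a line. servo_tool: Moves the arm, as the interface text tells. Its arguments: {"type":"object","properties":{"plan":{"type":"array","items":{"type":"object","properties":{"xyz":{"type":"array","items":{"type":"number"}},"twist":{"type":"array","items":{"type":"number"}},"jaw":{"type":"number"}}}},"newtons":{"type":"number"}},"required":["plan"]}

```bash
mkdir -p pics; cat > h.py <<'E'
import numpy as np, cv2
from cell import env
def cast(c,u,v,z):
    K=c["camera_matrix"];R=np.array(c["R"]);t=np.array(c["t"]);K=np.array(K)
    d=np.array([(u-K[0,2])/K[0,0],(v-K[1,2])/K[1,1]]);s=d.copy()
    for _ in range(30): s=d/(1+c["k1"]*(s@s))
    w=R.T@np.array([s[0],s[1],1]);o=-R.T@t
    return o+w*(z-o[2])/w[2]
def proj(c,X):
    K=np.array(c["camera_matrix"]);p=np.array(c["R"])@np.array(X)+np.array(c["t"]);s=p[:2]/p[2]
    s=s*(1+c["k1"]*(s@s));return np.array([K[0,0]*s[0]+K[0,2],K[1,1]*s[1]+K[1,2]])
E
python3 - <<'E'
from h import *
import pickle
d={}
for n in("scene","side","wrist"):
    c=env.read_camera(n);d[n]=c;cv2.imwrite(f"pics/{n}0.png",c["img"][:,:,::-1])
    print(n,-np.array(c["R"]).T@c["t"])
pickle.dump(d,open("c0.pkl","wb"));print(env.get_obs())
E
```

```text
scene [ 1.5246521  -0.34193367  0.8613736 ]
side [0.30097028 0.88842536 0.94477856]
wrist [0.6495287  0.06719757 0.38233807]
{'time_s': 0.15, 'qpos': array([ 0.80755593, 18.42901233, -4.01595441, 83.15911723,  1.29543603,
       78.54220787, -3.25772447]), 'joint_velocities': array([ 0.03847982, -0.17271226, -0.0204267 , -0.13012273,  0.01403821,
        0.01494807,  0.0464836 ]), 'effort': array([ 2.16972071e-04, -4.91794288e+01, -4.04079035e-01, -3.12878716e+01,
       -6.39387709e-02,  4.04033612e-02,  9.90178205e-05]), 'tool_pos': array([ 6.49841649e-01, -2.52168290e-05,  4.03913559e-01]), 'tool_rot': array([-1.79914908e+02,  5.44944055e-03,  9.00046114e+01]), 'force': array([-0.01017279,  0.05500374,  0.20918349]), 'wrist_torque': array([-0.01393312, -0.03561784, -0.00427238]), 'grasp_force': 0.0, 'grip_width': 0.08715996820295771}
```

View pics/scene0.png

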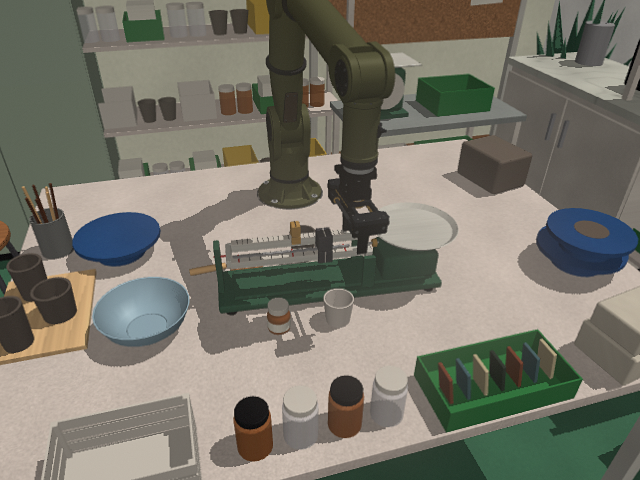

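View pics/wrist0.png

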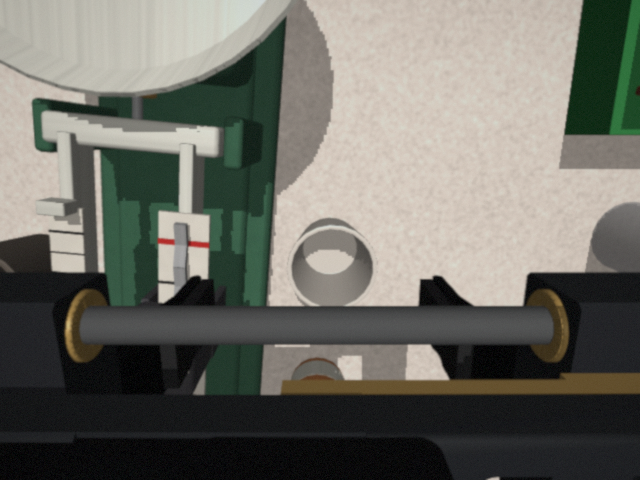

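View pics/side0.png

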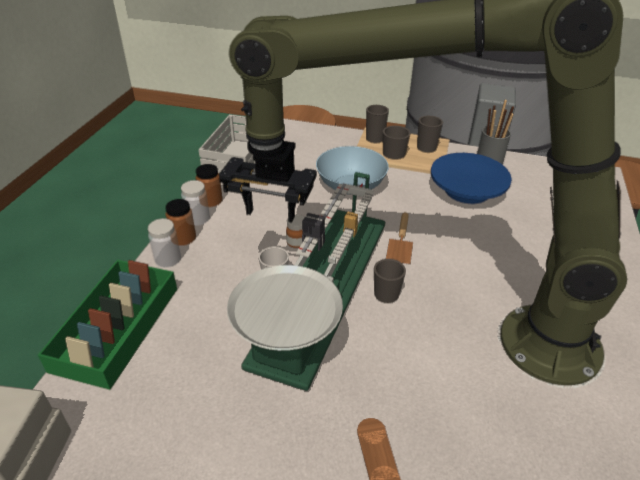

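The balance sits under the gripper with its beams nearly along world y and the pan at +y. The wrist view shows the 0 kg red line near (184,243). The big poise is at about (323,240) in the scene view and the small poise at about (295,232). I'll zoom in on the beams.

```bash
python3 - <<'E'
from h import *
import pickle
d=pickle.load(open("c0.pkl","rb"))
a=cv2.resize(d["scene"]["img"][215:275,205:405],(800,240),interpolation=cv2.INTER_CUBIC)
b=cv2.resize(d["side"]["img"][165:285,280:400],(360,360),interpolation=cv2.INTER_CUBIC)
o=np.zeros((600,800,3),np.uint8);o[:240]=a;o[240:,:360]=b
w=d["wrist"]["img"][90:290,20:240];o[240:600,380:776]=cv2.resize(w,(396,360))
cv2.imwrite("pics/crop0.png",o[:,:,::-1])
E
```

```text
(no output)
```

View pics/crop0.png

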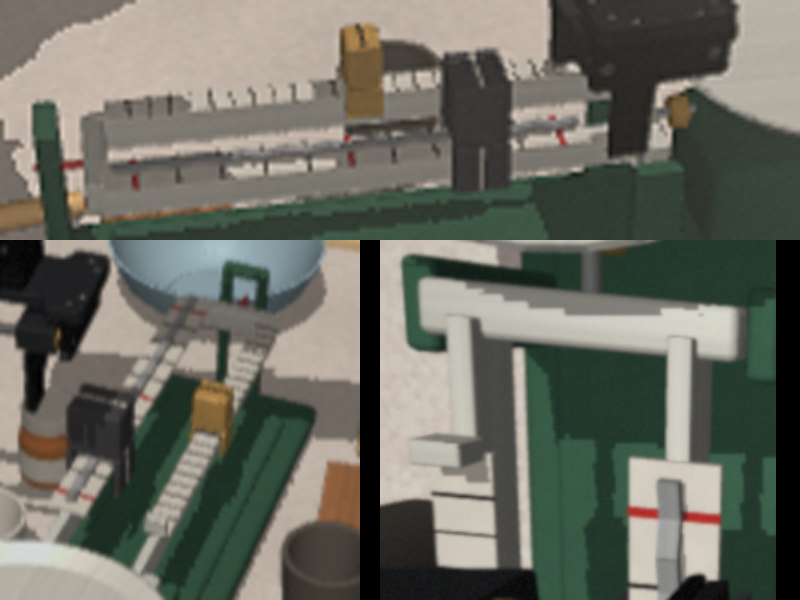

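```bash
python3 - <<'E'
from h import *
import pickle
d=pickle.load(open("c0.pkl","rb"));np.set_printoptions(precision=4,suppress=True)
S,W,D=d["scene"],d["wrist"],d["side"]
for n,c,u,v,z in [("r0",S,345.2,247.5,.148),("r5",S,292.5,253,.148),("r10",S,238.7,258.7,.148),("big",S,324.5,231.5,.2),("small",S,295.2,224,.186),
 ("w0",W,183.3,243.3,.148),("stop",W,56,206.7,.162),("s0",D,280+77/3,165+254/3,.148),("s5",D,280+145/3,165+157/3,.148),("bigS",D,280+102/3,165+157/3,.2),("smallS",D,280+213/3,165+148/3,.186)]:
    print(n,cast(c,u,v,z))
E
```

```text
r0 [0.5743 0.0079 0.148 ]
r5 [ 0.5621 -0.1227  0.148 ]
r10 [ 0.5503 -0.2518  0.148 ]
big [ 0.5675 -0.0442  0.2   ]
small [ 0.4951 -0.0986  0.186 ]
w0 [0.5697 0.0062 0.148 ]
stop [0.5059 0.0306 0.162 ]
s0 [0.5656 0.0077 0.148 ]
s5 [ 0.5468 -0.1212  0.148 ]
bigS [ 0.5617 -0.0464  0.2   ]
smallS [ 0.4877 -0.0987  0.186 ]
```

The measurements agree with each other: balance yaw is about -5.3°, origin about (0.535, 0.010), big poise in the 2 kg notch (0.053) and small poise at about 0.1125. Next I hover behind the small poise with the jaw shut.

{"fn": "servo_tool", "kwargs": {
  "plan": [
    {"xyz": [-2.3, -2.75, 0], "twist": [0, 0, 1], "jaw": 1},
    {"xyz": [-4.7, -5.5, 0], "twist": [0, 0, 2], "jaw": 1},
    {"xyz": [-7, -8.2, 0], "twist": [0, 0, 3], "jaw": 1},
    {"xyz": [-9.3, -11, 0], "twist": [0, 0, 4], "jaw": 1},
    {"xyz": [-11.7, -13.7, 0], "twist": [0, 0, 5.3], "jaw": 1},
    {"xyz": [-14, -16.5, 0], "twist": [0, 0, 5.3], "jaw": 1},
    {"xyz": [-14, -16.5, 0], "twist": [0, 0, 5.3], "jaw": 1},
    {"xyz": [-14, -16.5, 0], "twist": [0, 0, 5.3], "jaw": 1}
  ],
  "newtons": 20
}}

```text
time_s: 0.82
tool_pos: [0.4836, -0.1418, 0.405]
tool_rot: [180.0, 0.0, 84.5]
force: [0.0, 1.2, -0.9]
grip_width: 0.0417
grasp_force: 0.0
```

```bash
python3 - <<'E'
from h import *
import pickle
d={n:env.read_camera(n) for n in("wrist","side","scene")}
pickle.dump(d,open("c1.pkl","wb"))
o=np.zeros((600,800,3),np.uint8);o[:390,:520]=cv2.resize(d["wrist"]["img"],(520,390))
o[:360,520:800]=cv2.resize(d["side"]["img"][165:285,290:383],(280,360))
o[390:600]=cv2.resize(d["scene"]["img"][222:275,205:405],(800,210))
cv2.imwrite("pics/crop1.png",o[:,:,::-1]);s=env.get_obs();print(s["time_s"],s["tool_pos"],s["tool_rot"],s["grip_width"])
E
```

```text
0.9667 [ 0.48575985 -0.13888272  0.40472853] [ 1.79981881e+02 -2.84300884e-02  8.48074128e+01] 0.02954628072049571
```

View pics/crop1.png

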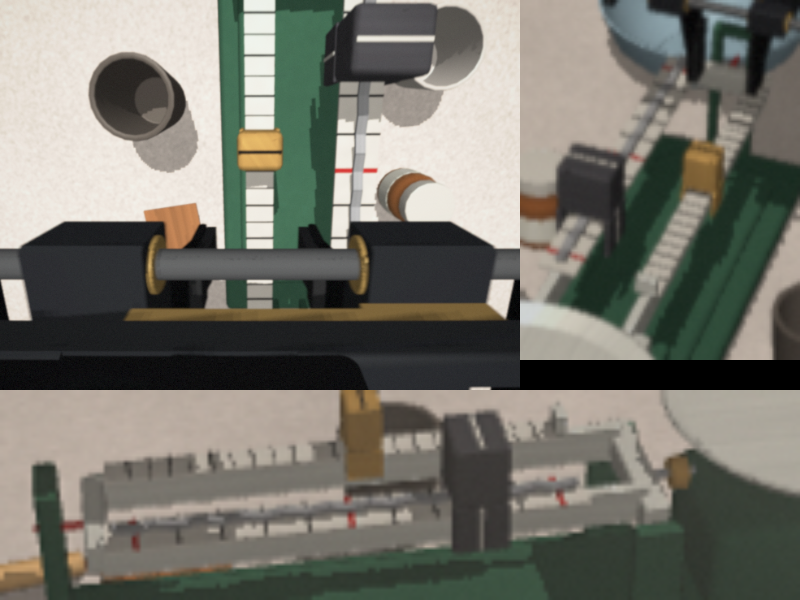

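The wrist view is aligned with the beams. In full-image pixels, the small poise line is at about (320,185), the 5 kg line at (438,209) and the big poise line at (487,47).

```bash
python3 - <<'E'
from h import *
import pickle
W=pickle.load(open("c1.pkl","rb"))["wrist"];k=640/520
p={n:cast(W,u*k,v*k,z) for n,u,v,z in [("small",260,150,.186),("five",356,170,.148),("big",396,38,.2),("fbot",260,303,.148),("ftop",259,5,.148)]}
e=np.array([np.sin(np.radians(5.25)),np.cos(np.radians(5.25))]);f=np.array([e[1],-e[0]])
for n,v in p.items():
    r=v[:2]-p["five"][:2];print(n,v,"bal y",r@e-.13,"bal x",r@f+.035)
b=(p["ftop"]-p["fbot"]);print(np.degrees(np.arctan2(b[0],b[1])))
E
```

```text
small [ 0.48946183 -0.09692634  0.186     ] bal y -0.11106102273486412 bal x -0.03452497644222008
five [ 0.5569622  -0.12214751  0.148     ] bal y -0.13 bal x 0.035
big [ 0.56421125 -0.04511015  0.2       ] bal y -0.05262251639993193 bal x 0.03516959824223036
fbot [ 0.47786286 -0.22290883  0.148     ] bal y -0.2375763317145867 bal x -0.03454768669134334
ftop [ 0.49750662 -0.00864519  0.148     ] bal y -0.022414111766754757 bal x -0.03459180363322055
5.238252052150336
```

{"fn": "servo_tool", "kwargs": {
  "plan": [
    {"xyz": [0, -0.2, 2], "twist": [0, 0, 0], "jaw": 1},
    {"xyz": [0, -0.2, 4], "twist": [0, 0, 0], "jaw": 1},
    {"xyz": [0, -0.2, 6], "twist": [0, 0, 0], "jaw": 1},
    {"xyz": [0, -0.2, 6], "twist": [0, 0, 0], "jaw": 1},
    {"xyz": [1, -0.2, 6], "twist": [0, 0, 0], "jaw": 1},
    {"xyz": [2, -0.2, 6], "twist": [0, 0, 0], "jaw": 1},
    {"xyz": [3, -0.2, 6], "twist": [0, 0, 0], "jaw": 1},
    {"xyz": [4, -0.2, 6], "twist": [0, 0, 0], "jaw": 1},
    {"xyz": [5, -0.2, 6], "twist": [0, 0, 0], "jaw": 1}
  ]
}}

```text
time_s: 1.72
tool_pos: [0.4883, -0.0886, 0.346]
tool_rot: [179.8, 0.0, 84.8]
force: [-0.4, -0.5, 0.2]
grip_width: 0.0004
grasp_force: 0.5
```

{"fn": "servo_tool", "kwargs": {
  "plan": [
    {"xyz": [1, 0, 0], "twist": [0, 0, 0], "jaw": 1},
    {"xyz": [2, 0, 0], "twist": [0, 0, 0], "jaw": 1},
    {"xyz": [3, 0, 0], "twist": [0, 0, 0], "jaw": 1},
    {"xyz": [4, 0, 0], "twist": [0, 0, 0], "jaw": 1},
    {"xyz": [5, 0, 0], "twist": [0, 0, 0], "jaw": 1},
    {"xyz": [6, 0, 0], "twist": [0, 0, 0], "jaw": 1},
    {"xyz": [7, 0, 0], "twist": [0, 0, 0], "jaw": 1},
    {"xyz": [7.5, 0, 0], "twist": [0, 0, 0], "jaw": 1},
    {"xyz": [7.5, 0, 0], "twist": [0, 0, 0], "jaw": 1}
  ]
}}

```text
time_s: 2.47
tool_pos: [0.4946, -0.0136, 0.3446]
tool_rot: [-180.0, -0.0, 84.8]
force: [-0.1, 0.4, 0.6]
grip_width: 0.0001
grasp_force: 0.0
```

{"fn": "servo_tool", "kwargs": {
  "plan": [
    {"xyz": [0.2, 0, 0], "twist": [0, 0, 0], "jaw": 1},
    {"xyz": [0.4, 0, 0], "twist": [0, 0, 0], "jaw": 1},
    {"xyz": [0.5, 0, 0], "twist": [0, 0, 0], "jaw": 1},
    {"xyz": [0.5, 0, 0], "twist": [0, 0, 0], "jaw": 1}
  ]
}}

```text
time_s: 2.8
tool_pos: [0.4949, -0.0106, 0.3446]
tool_rot: [-180.0, 0.0, 84.7]
force: [0.7, 0.3, -0.6]
grip_width: 0.0006
grasp_force: 0.1
```

{"fn": "servo_tool", "kwargs": {
  "plan": [
    {"xyz": [0.1, 0, 0], "twist": [0, 0, 0], "jaw": 1},
    {"xyz": [0.2, 0, 0], "twist": [0, 0, 0], "jaw": 1},
    {"xyz": [0.2, 0, 0], "twist": [0, 0, 0], "jaw": 1}
  ]
}}

```text
time_s: 3.05
tool_pos: [0.495, -0.0095, 0.3446]
tool_rot: [-180.0, 0.1, 84.6]
force: [-1.4, -4.2, -1.4]
grip_width: 0.0005
grasp_force: 2.1
```

{"fn": "servo_tool", "kwargs": {
  "plan": [
    {"xyz": [0.1, 0, 0], "twist": [0, 0, 0], "jaw": 1},
    {"xyz": [0.2, 0, 0], "twist": [0, 0, 0], "jaw": 1},
    {"xyz": [0.2, 0, 0], "twist": [0, 0, 0], "jaw": 1},
    {"xyz": [0.2, 0, 0], "twist": [0, 0, 0], "jaw": 1}
  ]
}}

```text
time_s: 3.38
tool_pos: [0.4951, -0.009, 0.3447]
tool_rot: [-180.0, 0.2, 84.6]
force: [-1.5, -7.9, 0.2]
grip_width: 0.0005
grasp_force: 4.1
```

{"fn": "servo_tool", "kwargs": {
  "plan": [
    {"xyz": [-1, 0, 0], "twist": [0, 0, 0], "jaw": 1},
    {"xyz": [-2.5, 0, 0], "twist": [0, 0, 0], "jaw": 1},
    {"xyz": [-4, 0, -3], "twist": [0, 0, 0], "jaw": 1},
    {"xyz": [-4.5, 0, -7], "twist": [0, 0, 0], "jaw": 1},
    {"xyz": [-4.5, 0, -7], "twist": [0, 0, 0], "jaw": 1},
    {"xyz": [-4.5, 0, -7], "twist": [0, 0, 0], "jaw": 1}
  ]
}}

```text
time_s: 3.88
tool_pos: [0.4921, -0.0513, 0.4176]
tool_rot: [179.6, -0.1, 84.7]
force: [-0.1, -0.4, -1.2]
grip_width: 0.0
grasp_force: 0.0
```

```bash
python3 - <<'E'
from h import *
import pickle
d={n:env.read_camera(n) for n in("wrist",)}
pickle.dump(d,open("c2.pkl","wb"))
cv2.imwrite("pics/w2.png",d["wrist"]["img"][:,:,::-1]);s=env.get_obs();print(s["time_s"],s["tool_pos"],s["tool_rot"],s["grip_width"])
E
```

```text
3.9333 [ 0.49151638 -0.05091327  0.41568921] [ 1.79848857e+02 -7.59092903e-02  8.47094192e+01] 0.0007620224759349898
```

View pics/w2.png

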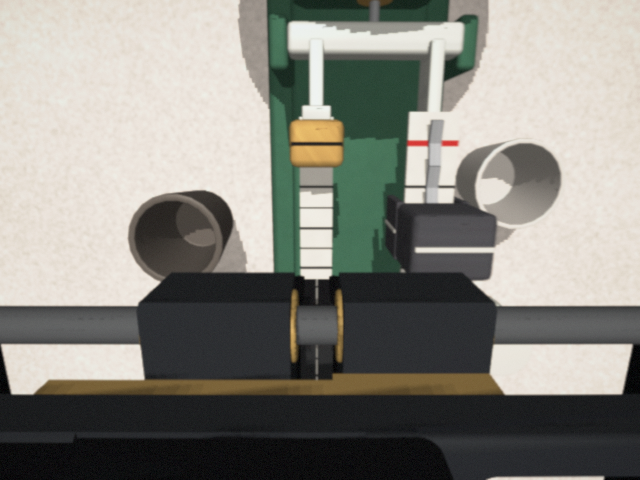

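The small poise is home against its stop: the push rose to 8 N without further travel. Now I move to the pan side of the big poise.

{"fn": "servo_tool", "kwargs": {
  "plan": [
    {"xyz": [2, 2.4, 0], "twist": [0, 0, 0], "jaw": 1},
    {"xyz": [4, 4.8, 0], "twist": [0, 0, 0], "jaw": 1},
    {"xyz": [5.5, 7.2, 0], "twist": [0, 0, 0], "jaw": 1},
    {"xyz": [5.5, 7.2, 0], "twist": [0, 0, 0], "jaw": 1},
    {"xyz": [5.5, 7.2, 0], "twist": [0, 0, 0], "jaw": 1},
    {"xyz": [5.5, 7.2, 2], "twist": [0, 0, 0], "jaw": 1},
    {"xyz": [5.5, 7.2, 4], "twist": [0, 0, 0], "jaw": 1},
    {"xyz": [5.5, 7.2, 5.5], "twist": [0, 0, 0], "jaw": 1},
    {"xyz": [5.5, 7.2, 5.5], "twist": [0, 0, 0], "jaw": 1}
  ]
}}

```text
time_s: 4.68
tool_pos: [0.5658, -0.0038, 0.3556]
tool_rot: [-179.6, 0.1, 84.7]
force: [-0.3, 0.2, -0.2]
grip_width: 0.0001
grasp_force: 0.0
```

{"fn": "servo_tool", "kwargs": {
  "plan": [
    {"xyz": [-0.4, 0, 0], "twist": [0, 0, 0], "jaw": 1},
    {"xyz": [-0.8, 0, 0], "twist": [0, 0, 0], "jaw": 1},
    {"xyz": [-1.2, 0, 0], "twist": [0, 0, 0], "jaw": 1},
    {"xyz": [-1.6, 0, 0], "twist": [0, 0, 0], "jaw": 1},
    {"xyz": [-1.6, 0, 0], "twist": [0, 0, 0], "jaw": 1}
  ]
}}

```text
time_s: 5.1
tool_pos: [0.5668, -0.0191, 0.3614]
tool_rot: [179.9, -0.1, 84.7]
force: [-0.1, 1.8, 1.8]
grip_width: 0.0006
grasp_force: 0.9
```

{"fn": "servo_tool", "kwargs": {
  "plan": [
    {"xyz": [-0.3, 0, 0], "twist": [0, 0, 0], "jaw": 1},
    {"xyz": [-0.6, 0, 0], "twist": [0, 0, 0], "jaw": 1},
    {"xyz": [-0.9, 0, 0], "twist": [0, 0, 0], "jaw": 1},
    {"xyz": [-1.2, 0, 0], "twist": [0, 0, 0], "jaw": 1},
    {"xyz": [-1.5, 0, 0], "twist": [0, 0, 0], "jaw": 1},
    {"xyz": [-1.8, 0, 0], "twist": [0, 0, 0], "jaw": 1}
  ]
}}

```text
time_s: 5.6
tool_pos: [0.5646, -0.0383, 0.3591]
tool_rot: [-179.9, 0.1, 84.6]
force: [-0.5, 0.3, 0.5]
grip_width: 0.0006
grasp_force: 0.0
```

{"fn": "servo_tool", "kwargs": {
  "plan": [
    {"xyz": [-0.4, 0, 0], "twist": [0, 0, 0], "jaw": 1},
    {"xyz": [-0.8, 0, 0], "twist": [0, 0, 0], "jaw": 1},
    {"xyz": [-1.1, 0, 0], "twist": [0, 0, 0], "jaw": 1},
    {"xyz": [-1.4, 0, 0], "twist": [0, 0, 0], "jaw": 1},
    {"xyz": [-1.7, 0, 0], "twist": [0, 0, 0], "jaw": 1}
  ]
}}

```text
time_s: 6.02
tool_pos: [0.5634, -0.0541, 0.3599]
tool_rot: [180.0, 0.0, 84.7]
force: [-0.0, 1.2, 0.3]
grip_width: 0.0004
grasp_force: 0.6
```

{"fn": "servo_tool", "kwargs": {
  "plan": [
    {"xyz": [-0.3, 0, 0], "twist": [0, 0, 0], "jaw": 1},
    {"xyz": [-0.6, 0, 0], "twist": [0, 0, 0], "jaw": 1},
    {"xyz": [-0.9, 0, 0], "twist": [0, 0, 0], "jaw": 1},
    {"xyz": [-0.9, 0, 0], "twist": [0, 0, 0], "jaw": 1}
  ]
}}

```text
time_s: 6.35
tool_pos: [0.5622, -0.0644, 0.3594]
tool_rot: [-180.0, 0.1, 84.6]
force: [-0.3, 0.4, -0.1]
grip_width: 0.0006
grasp_force: 0.0
```

{"fn": "servo_tool", "kwargs": {
  "plan": [
    {"xyz": [-0.4, 0, 0], "twist": [0, 0, 0], "jaw": 1},
    {"xyz": [-0.8, 0, 0], "twist": [0, 0, 0], "jaw": 1},
    {"xyz": [-1.1, 0, 0], "twist": [0, 0, 0], "jaw": 1},
    {"xyz": [-1.4, 0, 0], "twist": [0, 0, 0], "jaw": 1},
    {"xyz": [-1.6, 0, 0], "twist": [0, 0, 0], "jaw": 1},
    {"xyz": [-1.6, 0, 0], "twist": [0, 0, 0], "jaw": 1}
  ]
}}

```text
time_s: 6.85
tool_pos: [0.5609, -0.08, 0.3597]
tool_rot: [180.0, 0.1, 84.6]
force: [0.3, -0.5, -0.7]
grip_width: 0.0003
grasp_force: 0.1
```

{"fn": "servo_tool", "kwargs": {
  "plan": [
    {"xyz": [-0.2, 0, 0], "twist": [0, 0, 0], "jaw": 1},
    {"xyz": [-0.4, 0, 0], "twist": [0, 0, 0], "jaw": 1},
    {"xyz": [-0.6, 0, 0], "twist": [0, 0, 0], "jaw": 1},
    {"xyz": [-0.6, 0, 0], "twist": [0, 0, 0], "jaw": 1}
  ]
}}

```text
time_s: 7.18
tool_pos: [0.5602, -0.0858, 0.3595]
tool_rot: [-180.0, 0.1, 84.6]
force: [-0.2, -0.5, 0.3]
grip_width: 0.0004
grasp_force: 0.0
```

{"fn": "servo_tool", "kwargs": {
  "plan": [
    {"xyz": [1, 0, 0], "twist": [0, 0, 0], "jaw": 1},
    {"xyz": [3, 0, 0], "twist": [0, 0, 0], "jaw": 1},
    {"xyz": [4, 0, -3], "twist": [0, 0, 0], "jaw": 1},
    {"xyz": [4, 0, -6], "twist": [0, 0, 0], "jaw": 1},
    {"xyz": [0, -3, -6], "twist": [0, 0, 0], "jaw": 1},
    {"xyz": [-4, -4, -6], "twist": [0, 0, 0], "jaw": 1},
    {"xyz": [-8, -4, -6], "twist": [0, 0, 0], "jaw": 1},
    {"xyz": [-10, -4, -6], "twist": [0, 0, 0], "jaw": 1},
    {"xyz": [-10, -4, -6], "twist": [0, 0, 0], "jaw": 1},
    {"xyz": [-10, -4, -6], "twist": [0, 0, 0], "jaw": 1}
  ]
}}

```text
time_s: 8.02
tool_pos: [0.511, -0.1817, 0.4197]
tool_rot: [-180.0, -0.0, 84.5]
force: [-0.5, 0.7, 0.4]
grip_width: 0.0003
grasp_force: 0.0
```

```bash
python3 - <<'E'
from h import *
import pickle
c=env.read_camera("wrist");pickle.dump(c,open("c3.pkl","wb"))
cv2.imwrite("pics/w3.png",c["img"][:,:,::-1]);s=env.get_obs();print(s["time_s"],s["tool_pos"],s["force"])
E
```

```text
8.0667 [ 0.51156067 -0.17987007  0.41964657] [ 1.07309465 -0.0623851  -0.23375661]
```

View pics/w3.png

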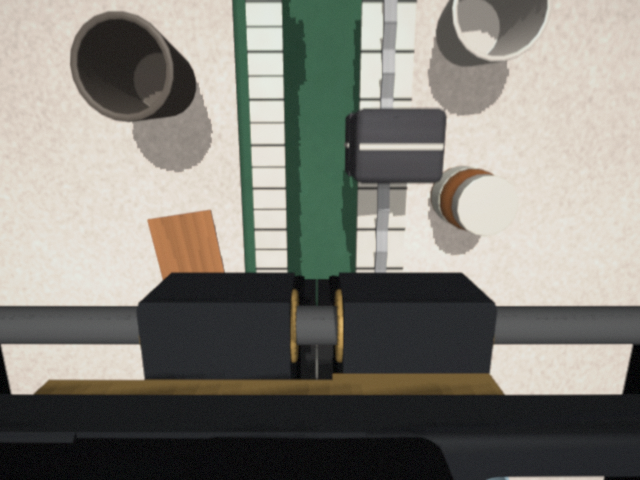

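The white line on the big poise is at about (401,147), with no red line in view beside it. I'll compute its place, and check the small poise from the previous picture at (317,143).

```bash
python3 - <<'E'
from h import *
import pickle
e=np.array([np.sin(np.radians(5.25)),np.cos(np.radians(5.25))]);o=np.array([.5341,.0105])
c=pickle.load(open("c3.pkl","rb"));w=pickle.load(open("c2.pkl","rb"))["wrist"]
for n,k,u,v,z in [("big",c,401,147,.2),("l",c,400,187,.148),("l",c,395,229,.148),("l",c,392,268,.148),("small",w,317,143.5,.186),("red0",w,435,143,.148)]:
    print(n,(cast(k,u,v,z)[:2]-o)@e)
E
```

```text
big -0.1306725859469632
l -0.1557739284981293
l -0.18217972692087936
l -0.20796339557706958
small -0.0006352426861114215
red0 -0.0008584977253569026
```

```bash
python3 -c "
from cell import env
print(env.sign_off())"
```

```text
the job is handed in; nothing more can be done
None
```

The small poise is home against its zero stop (measured within 1 mm), then the big poise went into the 5 kg notch (measured 0.1307 m); nothing else was touched, and I handed the job in at about 8 s.

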